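# Fetch the red-lidded jar from the sliding-top chilled case

## Task

The white chilled case is closed by two clear sliding doors on its top. Slide the door that covers the jar with the red lid all the way over towards the other door, leaving that other door shut, then lift the red-lidded jar out and set it down gently, standing upright, on the floor of the black food crate beside the case.

Things in the scene. Friction and masses are not known exactly. Their poses are not given: they have to be found in the camera images.
- red_jar: The jar to fetch: closed, upright, 58 mm in diameter, 100 mm tall, red lid on top, about 0.3 kg. Origin: centre of its underside; z up its axis. It starts under one of the case's two doors, left or right (the one whose handle is nearer); a like jar with a yellow lid stands under the other. Its top lies 10 mm below the right door's underside, so a shut door keeps it in.
- case: White chilled case, fixed; 250 mm in its x, 470 mm in its y, rim 169 mm high. Origin: centre of its underside, y to its left, x away from the robot. Inner floor 30 mm above the table. Two flat clear doors, 230 mm wide in y, lie side by side on top; they slide along y, the left one 14 mm above the right one. A fully open door bares 165 by 220 mm, 25 mm or more clear round the jar.
- left_grip (a point): Top centre of the blue bar handle of the case's left (+y) door, 205 mm above the table. Bar 70 mm along x, 14 mm thick along y, 39 mm tall; nothing else on the case reaches to within 35 mm below its top. Slides along the case's -y towards the other handle, 165 mm from shut to stop (starts 0 to 12 mm open), friction about 2 N, stays put. Handles: 410 mm apart when both doors are shut.
- right_grip (a point): Top centre of the like blue handle of the case's right (-y) door, also 205 mm above the table; the bar is 70 mm along x, 14 mm thick along y, 53 mm tall. This door slides along the case's +y, under the left door, towards the left handle: 165 mm from shut to stop (starts 0 to 12 mm open), friction about 2 N, stays put. With one door at its stop, the handles are about 245 mm apart.
- crate: Black open plastic crate, 340 mm (its x) by 220 mm (its y), 100 mm high, walls and floor 6 mm thick, fixed. Origin: centre of its underside; z up, x away from the robot. Two tins, 68 mm in diameter and 85 mm tall, stand in its far (+x) half, from 60 mm beyond its middle; the near half is empty.

How it is judged:
On the way:
1. the door over the red-lidded jar has been slid open by at least 120 mm, with the jar still in its compartment (height (world z) of red_jar below 0.05 m and ((distance of left_grip from where it was at the start of the episode above 0.12 m and horizontal distance between red_jar and left_grip below 0.14 m) or (distance of right_grip from where it was at the start of the episode above 0.12 m and horizontal distance between red_jar and right_grip below 0.14 m))), for 0.2 s.
At the end, for the whole second after the job is handed in: The red-lidded jar stands at rest inside the black crate, its underside within 10 mm of the crate's floor and upright within 10 degrees; the door that covered it is open by at least 120 mm more than at the start, and the other door is within 25 mm of where it was (x of red_jar in the frame of crate between -0.145 and 0.145 m and y of red_jar in the frame of crate between -0.09 and 0.09 m and z of red_jar in the frame of crate below 0.016 m and angle between red_jar's own z axis and vertical below 0.17 rad and linear speed of red_jar below 0.02 m/s and ((distance of left_grip from where it was at the start of the episode above 0.12 m and distance of right_grip from where it was at the start of the episode below 0.025 m) or (distance of right_grip from where it was at the start of the episode above 0.12 m and distance of left_grip from where it was at the start of the episode below 0.025 m))); the robot touches nothing.
It fails at once if the red-lidded jar is dropped: it falls free of the fingers faster than 0.6 m/s (a fall of about 18 mm or more) (linear speed of red_jar above 0.6 m/s and contact force between the fingers and red_jar below 0.3 N).
It fails at once if both doors are slid over each other at once, handles less than 200 mm apart (horizontal distance between left_grip and right_grip below 0.2 m).
It also fails if it takes over 54 s, if anything falls off the work surface, if the arm or the gripper's body presses on something with over 40 N, if the wrist force passes 120 N, or if a joint passes its speed limit or range.

## Robot

A 6-joint arm with a two-finger parallel gripper is mounted at the origin on the work surface. World frame = base frame: x ahead of the robot, y to its left, z up, the work surface at z = 0. Lengths are in m, angles in rad, forces in N, time in s.
With the tool pointing down it reaches from about 0.375 to 0.925 m from the base axis. Payload 5.7 kg.
Tool frame: the origin (TCP) lies at the very end of the fingers, on their centre line; the grasp point (between the pads) lies 19 mm behind it; z points along the fingers, y is the line along which they close (so a half turn about z gives the same grasp; the last joint's range is limited). The gripper opens to 88 mm and grips with 3 to 60 N. Pads are 20 mm wide; open, the fingers measure 115 mm over their backs; the gripper's body (75 mm by 178 mm) begins 61 mm behind the grasp point.
Start: joints at [1.205, 0.359, 1.51, -0, 1.272, -0.115], TCP at [0.149, 0.581, 0.223] pointing down, gripper open.
Joint ranges: [-2.97, 2.97], [-1.01, 2.36], [0.21, 2.38], [-0.96, 4.11], [0.2, 2.71], [-2.98, 2.98]. Speed limits (rad/s): [2.39, 2.39, 3.14, 3.14, 3.14, 3.14].

## Interface

Orientations are given as a unit quaternion [w, x, y, z].
In Python, from station import get_state, vision, sign_off gives the robot as it stands.
- The arm moves only by the shell command python3 -m crank 'ROWS' [OPENING] [FORCE]. ROWS is JSON, a list of rows, each an object of numbers: "tx", "ty", "tz": the shift along the tool's x, y, z in cm; "wx", "wy", "wz": the turn, a rotation vector about the tool's x, y, z in rad. A call has 1 to 12 rows; each row shifts and turns the commanded pose from where the row before left it, along the tool's axes as they then stand; what a row does not reach is not made up. A row lasts 1/12 s, in which the tool goes at most 41.7 mm and 7.16 degrees, less where a joint would pass 70% of its speed; a pose out of reach is approached as far as the arm can. A call with a gripper value outside its range is refused whole. OPENING is the opening, from -1 (shut) to 1 (fully open), set as the call begins (- or left out, the last holds). The fingers move at their own pace and stop on an object; FORCE is the grip in N (left out, the last holds). Time passes only in rows, so rows that do not move let the fingers close. It gives the time, the measured TCP pose, the force, the opening and the grip force at its end, in the units of the state.
- get_state(): the state, without advancing time (a new reading comes with each control period).
- vision.camera(name): name is "scene" or "top" or "wrist"; returns a dict with "color" (480x640x3 uint8, red, green, blue), "vertical_fov" (degrees; the focal length in pixels is half the picture's height over the tangent of half this angle, whatever the lens; pixels are square), "cx", "cy" (the principal point, pixels), "dist" ([k1, k2, p1, p2, k3] as OpenCV has them; the pictures are not rectified), "eye" and "orientation" of the camera in the world. Camera axes: x right, y down, z forward; pixel columns grow to the right and rows downward; lengths in m; the calibration is good to about 2 mm. A picture is of the moment at which its call begins. There is no depth.
- sign_off(): hands the job in; it is judged then, once.
The state is a dict: "t": time; "q": joint angles; "qd": joint speeds; "joint_torque": joint torques, N m; "eef_pos": TCP position; "eef_rot": TCP orientation; "ft_force": force on the tool from outside, world axes, zero at the start; "moment": the same for the moment, N m; "gripper_width": opening from 0.0 (shut) to 1.0 (fully open); "finger_force": force on a finger pad.
Only numpy, scipy, OpenCV 4.12 (cv2) and the standard library are available. Lean on these libraries where they do the work, as an engineer would, in place of code of your own. Each camera call takes 0.05 s, during which the arm holds its last target. There are 200 camera calls.

## Working session

There is one attempt and no reset: what is moved stays moved. The work goes in short steps, Python scripts to look and compute and a shell command to move; the robot and the scene stay as the last step left them, time stands still between calls to the robot, and variables do not carry over. Pictures are saved under pics/ and viewed, at most 10 in all, crops included, and the job is handed in when it is done.

```bash
mkdir -p pics
cat > h.py <<'E'
import numpy as np, cv2
from scipy.spatial.transform import Rotation as R
from station import get_state, vision
def rot(q): return R.from_quat([q[1],q[2],q[3],q[0]]).as_matrix()
def K(c):
    f=240/np.tan(np.radians(c["vertical_fov"])/2); return np.array([[f,0,c["cx"]],[0,f,c["cy"]],[0,0,1]])
def onplane(c,px,z):
    p=cv2.undistortPoints(np.array([[px]],float),K(c),np.array(c["dist"],float))[0,0]
    d=rot(c["orientation"])@np.array([p[0],p[1],1]); e=np.array(c["eye"]); return e+d*(z-e[2])/d[2]
def snap(n,f):
    c=vision.camera(n); cv2.imwrite(f"pics/{f}.png",c["color"][:,:,::-1]); 
    import pickle; pickle.dump(c,open(f"pics/{f}.pkl","wb")); return c
def load(f):
    import pickle; return pickle.load(open(f"pics/{f}.pkl","rb"))
E
python3 - <<'E'
from h import *
for n in ["top","scene"]:
    c=snap(n,n+"0"); print(n,c["eye"],c["vertical_fov"],c["dist"])
s=get_state(); print(s)
print(rot(s["eef_rot"]))
E
```

```text
top [ 3.83180727e-01 -3.68565408e-04  1.15709073e+00] 46.2527174724076 [0.0009729 0.        0.        0.        0.       ]
scene [0.2570237  0.22596451 1.1525311 ] 46.22435811244352 [0.01715488 0.         0.         0.         0.        ]
{'t': 0.1, 'q': array([ 1.20490617e+00,  3.59414535e-01,  1.51126519e+00,  4.29912072e-07,
        1.27250755e+00, -1.15136239e-01]), 'qd': array([ 0.00014621, -0.00103901, -0.00426412,  0.00047676,  0.00112169,
       -0.00111394]), 'joint_torque': array([-2.69393468e-04, -5.16355383e+01, -2.71407384e+01,  6.76999753e-02,
        2.76793353e-02, -4.37962251e-05]), 'eef_pos': array([0.14869606, 0.58067244, 0.22192709]), 'eef_rot': array([-1.90119930e-04,  1.25048766e-01,  9.92150276e-01, -7.74312503e-04]), 'ft_force': array([0.96015447, 0.40986889, 0.60353349]), 'moment': array([-0.07380356, -0.04261337, -0.02487586]), 'finger_force': 0.0, 'gripper_width': 1.0008816089356374}
[[-9.68725540e-01  2.48134041e-01 -5.70908728e-04]
 [ 2.48134630e-01  9.68724413e-01 -1.48892020e-03]
 [ 1.83601436e-04 -1.58401725e-03 -9.99998729e-01]]
```

View pics/top0.png

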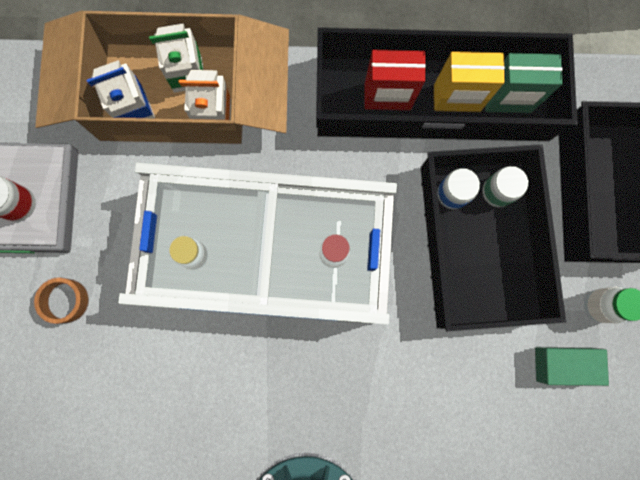

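The top view shows the red lid at (335,249) under the right door. The right handle is at (375,249), the left handle at (148,231) and the yellow lid at (184,250). The crate is at right, its rim corners at about (427,155), (545,147), (565,320) and (442,328), with tins in the far half.

Run:
```python
from h import *
for n in ["top0","scene0"]:
    c=load(n); h=cv2.cvtColor(c["color"],cv2.COLOR_RGB2HSV)
    for nm,lo,hi,z in [("blue",(105,180,80),(125,255,255),.205),("red",(172,60,60),(180,255,255),.13),("red2",(0,60,60),(6,255,255),.13)]:
        m=cv2.inRange(h,lo,hi); k,l,st,ce=cv2.connectedComponentsWithStats(m)
        for i in range(1,k):
            if st[i,4]>100: print(n,nm,st[i],ce[i].round(1),onplane(c,ce[i],z).round(4))
c=load("top0")
for p in [(427,155),(545,147),(565,320),(442,328)]: print(onplane(c,p,.1).round(3))
for p in [(136,165),(396,187),(388,322),(120,304)]: print(onplane(c,p,.169).round(3))
```

```text
top0 blue [140 212  16  40 456] [147.8 231.7] [0.5244 0.2765 0.205 ]
top0 blue [368 230  11  40 308] [373.5 249.5] [ 0.5006 -0.1089  0.205 ]
top0 red2 [ 365   49   61   61 2424] [394.5  75. ] [ 0.8499 -0.1573  0.13  ]
top0 red2 [  0 182  32  39 483] [ 19.9 204.3] [0.5822 0.5352 0.13  ]
top0 red2 [322 235  27  27 573] [335.1 247.8] [ 0.5119 -0.0465  0.13  ]
scene0 blue [375 192  24  32 201] [386.7 207.3] [ 0.5043 -0.1117  0.205 ]
scene0 blue [185 305  25  37 294] [196.8 323. ] [0.5284 0.2807 0.205 ]
scene0 red2 [ 270   55   55   77 1808] [295.7  85.5] [ 0.8595 -0.1572  0.13  ]
scene0 red2 [340 225  27  26 508] [353.  237.3] [ 0.5134 -0.0465  0.13  ]
scene0 red2 [ 38 380  34  43 417] [ 60.2 402.5] [0.5718 0.5486 0.13  ]
[ 0.701 -0.225  0.1  ]
[ 0.722 -0.457  0.1  ]
[ 0.387 -0.481  0.1  ]
[ 0.368 -0.249  0.1  ]
[0.65  0.315 0.169]
[ 0.619 -0.153  0.169]
[ 0.378 -0.139  0.169]
[0.402 0.327 0.169]
```

View pics/scene0.png

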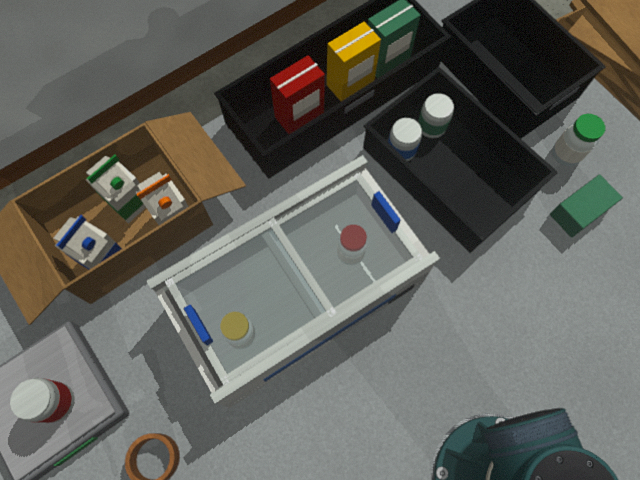

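```bash
python3 -m crank '[{"wz":0.115,"tz":-0.4},{"wz":0.115,"tz":-0.4},{"wz":0.115,"tz":-0.4},{"wz":0.115,"tz":-0.4},{"wz":0.115,"tz":-0.4},{"wz":0.115,"tz":-0.4},{"wz":0.115,"tz":-0.4},{"wz":0.115,"tz":-0.4},{"wz":0.115},{"wz":0.115},{"wz":0.115},{"wz":0.115}]' -1 20
python3 -m crank '[{"tx":-2.5,"ty":3.28},{"tx":-2.5,"ty":3.28},{"tx":-2.5,"ty":3.28},{"tx":-2.5,"ty":3.28},{"tx":-2.5,"ty":3.28},{"tx":-2.5,"ty":3.28},{"tx":-2.5,"ty":3.28},{"tx":-2.5,"ty":3.28},{"tx":-2.5,"ty":3.28},{"tx":-2.5,"ty":3.28},{"tx":-2.5,"ty":3.28},{"tx":-2.5,"ty":3.28}]'
python3 -m crank '[{"tx":-4.1},{"tx":-4.1},{"tx":-4.1},{"tx":-4.1},{"tx":-4.1},{"tx":-4.1},{"tx":-4.1},{"tx":-4.1},{"tx":-4.1},{"tx":-4.1},{}]'
python3 - <<'E'
from h import *
s=get_state(); print(s["eef_pos"],s["q"]); print(rot(s["eef_rot"]).round(3))
c=snap("wrist","w1")
E
```

```text
[0.14869606 0.58067244 0.22192709] [ 1.20490617e+00  3.59414535e-01  1.51126519e+00  4.29912072e-07
  1.27250755e+00 -1.15136239e-01]
[[-0.969  0.248 -0.001]
 [ 0.248  0.969 -0.001]
 [ 0.    -0.002 -1.   ]]validation failed for argument at $[0]...
validation failed for argument at $[0]...
validation failed for argument at $[0]...
```

View pics/w1.png

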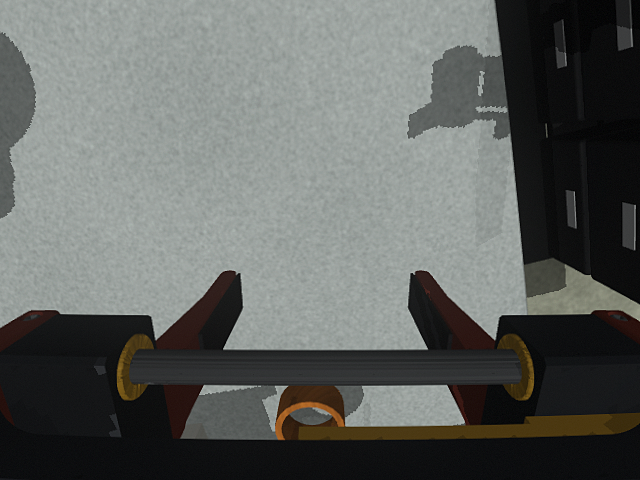

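The wrist view shows the arm has not moved: open fingers at (225,290) and (430,290), and the brown ring at (310,415). The rows were refused, so I'll try again with every key given.

```bash
python3 -m crank '[{"tx":0,"ty":0,"tz":-0.4,"wx":0,"wy":0,"wz":0.115}]' -1 20; python3 -m crank --help | head -20
```

```text
t: 0.23
eef_pos: [0.1486, 0.5803, 0.2255]
eef_rot: [-0.0, 0.182, 0.983, -0.001]
ft_force: [0.9, 0.5, 0.3]
gripper_width: 0.956
finger_force: 0.0invalid input: not JSON, or not a number
```

```bash
python3 -m crank '[{"tx":0,"ty":0,"tz":-0.4,"wx":0,"wy":0,"wz":0.115},{"tx":0,"ty":0,"tz":-0.4,"wx":0,"wy":0,"wz":0.115},{"tx":0,"ty":0,"tz":-0.4,"wx":0,"wy":0,"wz":0.115},{"tx":0,"ty":0,"tz":-0.4,"wx":0,"wy":0,"wz":0.115},{"tx":0,"ty":0,"tz":-0.4,"wx":0,"wy":0,"wz":0.115},{"tx":0,"ty":0,"tz":-0.4,"wx":0,"wy":0,"wz":0.115},{"tx":0,"ty":0,"tz":-0.4,"wx":0,"wy":0,"wz":0.115},{"tx":0,"ty":0,"tz":-0.4,"wx":0,"wy":0,"wz":0.115},{"tx":0,"ty":0,"tz":0,"wx":0,"wy":0,"wz":0.115},{"tx":0,"ty":0,"tz":0,"wx":0,"wy":0,"wz":0.115},{"tx":0,"ty":0,"tz":0,"wx":0,"wy":0,"wz":0.115}]' -1 20
python3 -m crank '[{"tx":-2.5,"ty":3.28,"tz":0,"wx":0,"wy":0,"wz":0},{"tx":-2.5,"ty":3.28,"tz":0,"wx":0,"wy":0,"wz":0},{"tx":-2.5,"ty":3.28,"tz":0,"wx":0,"wy":0,"wz":0},{"tx":-2.5,"ty":3.28,"tz":0,"wx":0,"wy":0,"wz":0},{"tx":-2.5,"ty":3.28,"tz":0,"wx":0,"wy":0,"wz":0},{"tx":-2.5,"ty":3.28,"tz":0,"wx":0,"wy":0,"wz":0},{"tx":-2.5,"ty":3.28,"tz":0,"wx":0,"wy":0,"wz":0},{"tx":-2.5,"ty":3.28,"tz":0,"wx":0,"wy":0,"wz":0},{"tx":-2.5,"ty":3.28,"tz":0,"wx":0,"wy":0,"wz":0},{"tx":-2.5,"ty":3.28,"tz":0,"wx":0,"wy":0,"wz":0},{"tx":-2.5,"ty":3.28,"tz":0,"wx":0,"wy":0,"wz":0},{"tx":-2.5,"ty":3.28,"tz":0,"wx":0,"wy":0,"wz":0}]'
python3 -m crank '[{"tx":-4.1,"ty":0,"tz":0,"wx":0,"wy":0,"wz":0},{"tx":-4.1,"ty":0,"tz":0,"wx":0,"wy":0,"wz":0},{"tx":-4.1,"ty":0,"tz":0,"wx":0,"wy":0,"wz":0},{"tx":-4.1,"ty":0,"tz":0,"wx":0,"wy":0,"wz":0},{"tx":-4.1,"ty":0,"tz":0,"wx":0,"wy":0,"wz":0},{"tx":-4.1,"ty":0,"tz":0,"wx":0,"wy":0,"wz":0},{"tx":-4.1,"ty":0,"tz":0,"wx":0,"wy":0,"wz":0},{"tx":-4.1,"ty":0,"tz":0,"wx":0,"wy":0,"wz":0},{"tx":-4.1,"ty":0,"tz":0,"wx":0,"wy":0,"wz":0},{"tx":-4.1,"ty":0,"tz":0,"wx":0,"wy":0,"wz":0},{"tx":0,"ty":0,"tz":0,"wx":0,"wy":0,"wz":0}]'
python3 - <<'E'
from h import *
s=get_state(); print(s["eef_pos"],s["q"]); print(rot(s["eef_rot"]).round(3))
c=snap("wrist","w2")
E
```

```text
t: 1.15
eef_pos: [0.1488, 0.581, 0.2584]
eef_rot: [0.0, 0.73, 0.684, -0.0]
ft_force: [-0.3, -0.7, 0.1]
gripper_width: 0.13
finger_force: 0.0
t: 2.15
eef_pos: [0.5249, 0.2564, 0.2585]
eef_rot: [-0.0, 0.728, 0.686, -0.0]
ft_force: [0.3, 0.3, 0.4]
gripper_width: 0.009
finger_force: 0.0
t: 3.07
eef_pos: [0.499, -0.1581, 0.2587]
eef_rot: [0.002, 0.73, 0.684, -0.001]
ft_force: [0.2, -0.1, 0.1]
gripper_width: 0.009
finger_force: 0.0
[ 0.49899164 -0.15807785  0.25866263] [-0.43624183  0.21472251  1.62548883 -0.00362335  1.29942378 -0.37000387]
[[ 0.065  0.998  0.   ]
 [ 0.998 -0.065 -0.004]
 [-0.004  0.001 -1.   ]]
```

View pics/w2.png

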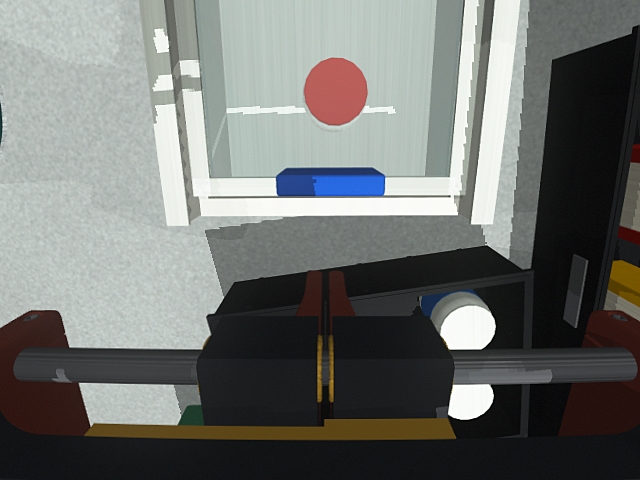

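The handle top spans (282–382, 168–177), the lid centre is (336,91), and the closed fingers are at (328,275) outside the door, aligned with the case.

Run:
```python
from h import *
c=load("w2"); print(c["eye"])
print("handle",onplane(c,(331,172.5),.205)); 
h=cv2.cvtColor(c["color"],cv2.COLOR_RGB2HSV); m=cv2.inRange(h,(0,80,80),(6,255,255)); m[150:]=0; m[:,:250]=0; m[:,420:]=0
x,y,w,hh=cv2.boundingRect(m); print(x,y,w,hh,"lid",onplane(c,(x+w/2,y+hh/2),.13), onplane(c,(x,y+hh/2),.13)-onplane(c,(x+w,y+hh/2),.13))
for p in [(195,100),(462,120)]: print("side",onplane(c,p,.155))
```

```text
[ 0.50292696 -0.0819886   0.42120854]
handle [ 0.5056396  -0.10358163  0.205     ]
304 58 64 67 lid [ 0.51446444 -0.04709692  0.13      ] [-0.05119309  0.00327549  0.        ]
side [ 0.40908411 -0.04866427  0.155     ]
side [ 0.60696243 -0.0756524   0.155     ]
```

```bash
python3 -m crank '[{"tx":0,"ty":0.2,"tz":2.4,"wx":0,"wy":0,"wz":0},{"tx":0,"ty":0,"tz":2.4,"wx":0,"wy":0,"wz":0},{"tx":0,"ty":0,"tz":2.4,"wx":0,"wy":0,"wz":0},{"tx":1.2,"ty":0,"tz":0,"wx":0,"wy":0,"wz":0},{"tx":1.2,"ty":0,"tz":0,"wx":0,"wy":0,"wz":0},{"tx":0.8,"ty":0,"tz":0,"wx":0,"wy":0,"wz":0},{"tx":0.8,"ty":0,"tz":0,"wx":0,"wy":0,"wz":0},{"tx":1,"ty":0,"tz":0,"wx":0,"wy":0,"wz":0},{"tx":1,"ty":0,"tz":0,"wx":0,"wy":0,"wz":0}]'
python3 -m crank '[{"tx":1,"ty":0,"tz":0,"wx":0,"wy":0,"wz":0},{"tx":1,"ty":0,"tz":0,"wx":0,"wy":0,"wz":0},{"tx":1,"ty":0,"tz":0,"wx":0,"wy":0,"wz":0},{"tx":1,"ty":0,"tz":0,"wx":0,"wy":0,"wz":0},{"tx":1,"ty":0,"tz":0,"wx":0,"wy":0,"wz":0},{"tx":1,"ty":0,"tz":0,"wx":0,"wy":0,"wz":0},{"tx":1,"ty":0,"tz":0,"wx":0,"wy":0,"wz":0},{"tx":1,"ty":0,"tz":0,"wx":0,"wy":0,"wz":0},{"tx":1,"ty":0,"tz":0,"wx":0,"wy":0,"wz":0},{"tx":1,"ty":0,"tz":0,"wx":0,"wy":0,"wz":0},{"tx":1,"ty":0,"tz":0,"wx":0,"wy":0,"wz":0},{"tx":0.8,"ty":0,"tz":0,"wx":0,"wy":0,"wz":0}]'
python3 - <<'E'
from h import *
snap("top","t2")
E
```

```text
t: 3.87
eef_pos: [0.5056, -0.0904, 0.188]
eef_rot: [0.001, 0.728, 0.686, 0.0]
ft_force: [-0.8, -3.3, 1.7]
gripper_width: 0.006
finger_force: 1.1
t: 4.87
eef_pos: [0.5118, 0.0276, 0.1866]
eef_rot: [-0.0, 0.728, 0.686, -0.0]
ft_force: [1.2, -2.2, 0.6]
gripper_width: 0.004
finger_force: 1.0
```

View pics/t2.png

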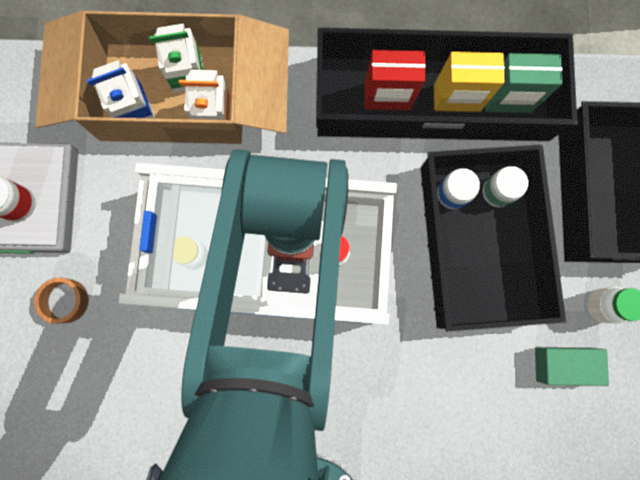

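The door is moving with the tool. The left handle is still at (148,231), and the red lid is now uncovered at (343,250).

```bash
python3 -m crank '[{"tx":0.4,"ty":0,"tz":0,"wx":0,"wy":0,"wz":0},{"tx":0.4,"ty":0,"tz":0,"wx":0,"wy":0,"wz":0},{"tx":0.2,"ty":0,"tz":0,"wx":0,"wy":0,"wz":0}]'
python3 -m crank '[{"tx":0.3,"ty":0,"tz":0,"wx":0,"wy":0,"wz":0},{"tx":0.2,"ty":0,"tz":0,"wx":0,"wy":0,"wz":0}]'
python3 -m crank '[{"tx":0.3,"ty":0,"tz":0,"wx":0,"wy":0,"wz":0},{"tx":0.2,"ty":0,"tz":0,"wx":0,"wy":0,"wz":0}]'
```

```text
t: 5.17
eef_pos: [0.5115, 0.0312, 0.1865]
eef_rot: [0.003, 0.727, 0.686, -0.005]
ft_force: [-2.7, -27.6, 2.8]
gripper_width: 0.005
finger_force: 13.8
t: 5.33
eef_pos: [0.5115, 0.0314, 0.1866]
eef_rot: [0.006, 0.727, 0.687, -0.008]
ft_force: [-4.1, -44.8, 4.0]
gripper_width: 0.001
finger_force: 22.6
t: 5.5
eef_pos: [0.5115, 0.0315, 0.1867]
eef_rot: [0.009, 0.726, 0.687, -0.011]
ft_force: [-5.8, -62.8, 4.7]
gripper_width: 0.004
finger_force: 31.5
```

```bash
python3 -m crank '[{"tx":-2,"ty":0,"tz":0,"wx":0,"wy":0,"wz":0},{"tx":-2,"ty":0,"tz":0,"wx":0,"wy":0,"wz":0},{"tx":-1,"ty":0,"tz":-2.5,"wx":0,"wy":0,"wz":0},{"tx":-1,"ty":0,"tz":-2.5,"wx":0,"wy":0,"wz":0},{"tx":-1,"ty":0,"tz":-2,"wx":0,"wy":0,"wz":0},{"tx":-2,"ty":0.3,"tz":0,"wx":0,"wy":0,"wz":0},{"tx":-1,"ty":0.4,"tz":0,"wx":0,"wy":0,"wz":0},{"tx":0,"ty":0,"tz":0,"wx":0,"wy":0,"wz":0},{"tx":0,"ty":0,"tz":0,"wx":0,"wy":0,"wz":0},{"tx":0,"ty":0,"tz":0,"wx":0,"wy":0,"wz":0}]' 0.55
python3 - <<'E'
from h import *
c=snap("wrist","w3")
h=cv2.cvtColor(c["color"],cv2.COLOR_RGB2HSV); m=cv2.inRange(h,(0,150,120),(6,255,255))|cv2.inRange(h,(174,150,120),(180,255,255))
k,l,st,ce=cv2.connectedComponentsWithStats(m)
for i in range(1,k):
    if st[i,4]>300: x,y,w,q,_=st[i]; print(st[i],onplane(c,(x+w/2,y+q/2),.13))
s=get_state();print(s["eef_pos"],rot(s["eef_rot"]).round(3))
E
```

```text
t: 6.33
eef_pos: [0.5132, -0.053, 0.2556]
eef_rot: [-0.001, 0.728, 0.685, -0.001]
ft_force: [0.2, 0.6, 0.7]
gripper_width: 0.726
finger_force: 0.0
[ 298  193   58   57 2568] [ 0.51427336 -0.04715066  0.13      ]
[ 0.51325443 -0.05286348  0.25568676] [[ 0.06   0.998 -0.002]
 [ 0.998 -0.06   0.001]
 [ 0.001 -0.002 -1.   ]]
```

View pics/w3.png

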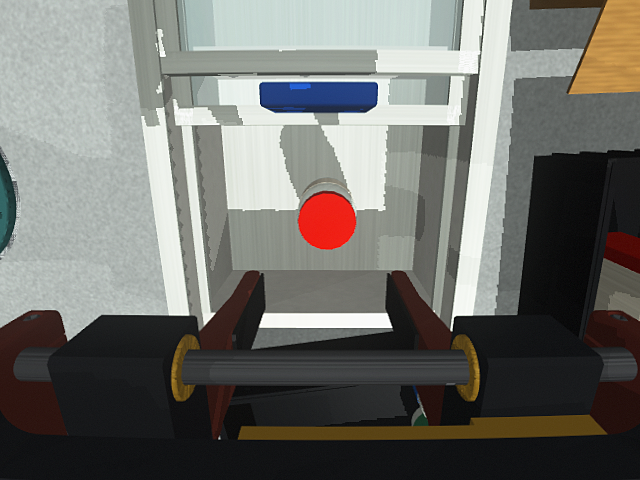

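The red lid is bare at (327,221), between the finger lines. The door's handle is at (318,97), clear beyond it.

```bash
python3 -m crank '[{"tx":0.6,"ty":0.05,"tz":0,"wx":0,"wy":0,"wz":0},{"tx":0,"ty":0,"tz":2,"wx":0,"wy":0,"wz":0},{"tx":0,"ty":0,"tz":2,"wx":0,"wy":0,"wz":0},{"tx":0,"ty":0,"tz":2,"wx":0,"wy":0,"wz":0},{"tx":0,"ty":0,"tz":2,"wx":0,"wy":0,"wz":0},{"tx":0,"ty":0,"tz":2,"wx":0,"wy":0,"wz":0},{"tx":0,"ty":0,"tz":1.5,"wx":0,"wy":0,"wz":0},{"tx":0,"ty":0,"tz":1,"wx":0,"wy":0,"wz":0}]' 0.65
python3 -m crank '[{"tx":0,"ty":0,"tz":1.2,"wx":0,"wy":0,"wz":0},{"tx":0,"ty":0,"tz":1.2,"wx":0,"wy":0,"wz":0},{"tx":0,"ty":0,"tz":1.1,"wx":0,"wy":0,"wz":0},{"tx":0,"ty":0,"tz":0,"wx":0,"wy":0,"wz":0}]'
python3 -m crank '[{"tx":0,"ty":0,"tz":0,"wx":0,"wy":0,"wz":0},{"tx":0,"ty":0,"tz":0,"wx":0,"wy":0,"wz":0},{"tx":0,"ty":0,"tz":0,"wx":0,"wy":0,"wz":0},{"tx":0,"ty":0,"tz":0,"wx":0,"wy":0,"wz":0},{"tx":0,"ty":0,"tz":0,"wx":0,"wy":0,"wz":0},{"tx":0,"ty":0,"tz":0,"wx":0,"wy":0,"wz":0}]' -1 25
```

```text
t: 7.05
eef_pos: [0.5137, -0.0466, 0.1298]
eef_rot: [-0.001, 0.728, 0.686, -0.001]
ft_force: [0.1, 0.5, 0.2]
gripper_width: 0.822
finger_force: 0.0
t: 7.38
eef_pos: [0.5136, -0.0469, 0.095]
eef_rot: [-0.001, 0.728, 0.686, -0.001]
ft_force: [0.1, -0.8, -0.7]
gripper_width: 0.83
finger_force: 0.0
t: 7.88
eef_pos: [0.5153, -0.0479, 0.0974]
eef_rot: [0.0, 0.728, 0.686, 0.0]
ft_force: [-0.9, 0.3, 4.7]
gripper_width: 0.633
finger_force: 25.1
```

```bash
python3 -m crank '[{"tx":0,"ty":0,"tz":-0.5,"wx":0,"wy":0,"wz":0},{"tx":0,"ty":0,"tz":-1,"wx":0,"wy":0,"wz":0},{"tx":0,"ty":0,"tz":-1.5,"wx":0,"wy":0,"wz":0},{"tx":0,"ty":0,"tz":-2,"wx":0,"wy":0,"wz":0},{"tx":0,"ty":0,"tz":-2,"wx":0,"wy":0,"wz":0},{"tx":0,"ty":0,"tz":-2,"wx":0,"wy":0,"wz":0},{"tx":0,"ty":0,"tz":-2,"wx":0,"wy":0,"wz":0},{"tx":0,"ty":0,"tz":-2,"wx":0,"wy":0,"wz":0},{"tx":0,"ty":0,"tz":-2,"wx":0,"wy":0,"wz":0},{"tx":0,"ty":0,"tz":-2,"wx":0,"wy":0,"wz":0},{"tx":0,"ty":0,"tz":-1.5,"wx":0,"wy":0,"wz":0},{"tx":0,"ty":0,"tz":-1,"wx":0,"wy":0,"wz":0}]' -1 30
python3 - <<'E'
from h import *
snap("wrist","w4")
E
```

```text
t: 8.88
eef_pos: [0.5154, -0.048, 0.2941]
eef_rot: [0.001, 0.728, 0.686, 0.001]
ft_force: [0.1, -1.1, -2.2]
gripper_width: 0.632
finger_force: 29.5
```

View pics/w4.png

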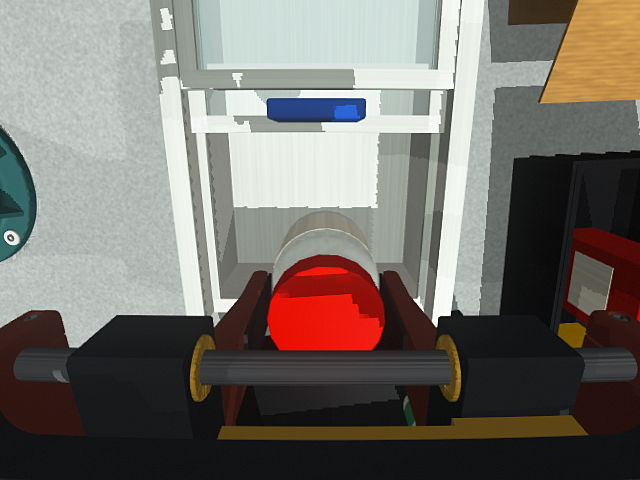

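The jar is held between the fingers, its lid at (326,305), and it hangs above the case. Carrying it over to the crate.

```bash
python3 -m crank '[{"tx":-1.5,"ty":-0.1,"tz":0,"wx":0,"wy":0,"wz":0},{"tx":-3,"ty":-0.1,"tz":0,"wx":0,"wy":0,"wz":0},{"tx":-3,"ty":-0.1,"tz":0,"wx":0,"wy":0,"wz":0},{"tx":-3,"ty":-0.1,"tz":0,"wx":0,"wy":0,"wz":0},{"tx":-3,"ty":-0.1,"tz":0,"wx":0,"wy":0,"wz":0},{"tx":-3,"ty":-0.1,"tz":0,"wx":0,"wy":0,"wz":0},{"tx":-3,"ty":-0.1,"tz":0,"wx":0,"wy":0,"wz":0},{"tx":-3,"ty":-0.1,"tz":0,"wx":0,"wy":0,"wz":0},{"tx":-3,"ty":-0.1,"tz":0,"wx":0,"wy":0,"wz":0},{"tx":-3,"ty":-0.1,"tz":0,"wx":0,"wy":0,"wz":0},{"tx":-2,"ty":-0.1,"tz":0,"wx":0,"wy":0,"wz":0},{"tx":-0.5,"ty":0,"tz":0,"wx":0,"wy":0,"wz":0}]'
python3 -m crank '[{"tx":0,"ty":0,"tz":0,"wx":0,"wy":0,"wz":0}]'
python3 - <<'E'
from h import *
snap("scene","s5")
E
```

```text
t: 9.93
eef_pos: [0.4844, -0.3599, 0.2906]
eef_rot: [-0.0, 0.729, 0.685, -0.001]
ft_force: [0.1, 0.0, -2.3]
gripper_width: 0.632
finger_force: 29.5
t: 10.02
eef_pos: [0.4847, -0.3577, 0.2907]
eef_rot: [-0.001, 0.729, 0.685, -0.0]
ft_force: [0.1, 0.2, -2.3]
gripper_width: 0.628
finger_force: 29.5
```

View pics/s5.png

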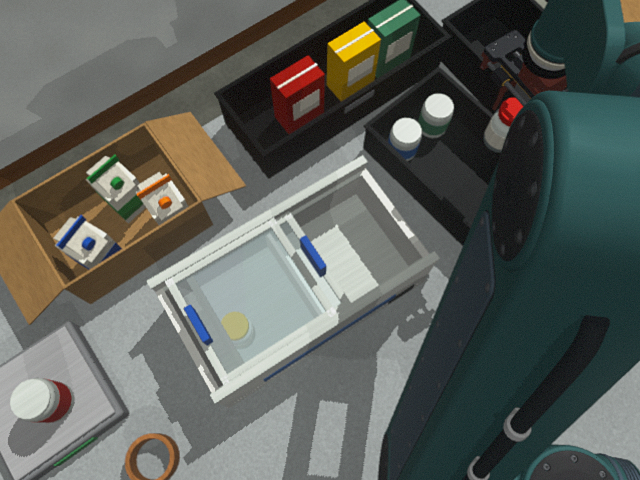

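The scene view shows the jar upright over the crate's near half, its lid at (510,110). The left handle is unmoved at (197,323), and the opened door's handle is at (313,255).

```bash
python3 -m crank '[{"tx":0,"ty":0,"tz":1,"wx":0,"wy":0,"wz":0},{"tx":0,"ty":0,"tz":2,"wx":0,"wy":0,"wz":0},{"tx":0,"ty":0,"tz":2.2,"wx":0,"wy":0,"wz":0},{"tx":0,"ty":0,"tz":2.2,"wx":0,"wy":0,"wz":0},{"tx":0,"ty":0,"tz":2.2,"wx":0,"wy":0,"wz":0},{"tx":0,"ty":0,"tz":2.2,"wx":0,"wy":0,"wz":0},{"tx":0,"ty":0,"tz":2.2,"wx":0,"wy":0,"wz":0},{"tx":0,"ty":0,"tz":2,"wx":0,"wy":0,"wz":0},{"tx":0,"ty":0,"tz":2,"wx":0,"wy":0,"wz":0},{"tx":0,"ty":0,"tz":1.5,"wx":0,"wy":0,"wz":0},{"tx":0,"ty":0,"tz":0.7,"wx":0,"wy":0,"wz":0},{"tx":0,"ty":0,"tz":0,"wx":0,"wy":0,"wz":0}]'
python3 -m crank '[{"tx":0,"ty":0,"tz":0.4,"wx":0,"wy":0,"wz":0},{"tx":0,"ty":0,"tz":0.3,"wx":0,"wy":0,"wz":0},{"tx":0,"ty":0,"tz":0,"wx":0,"wy":0,"wz":0}]'
```

```text
t: 11.07
eef_pos: [0.4843, -0.3542, 0.0877]
eef_rot: [-0.002, 0.728, 0.686, -0.0]
ft_force: [0.4, -0.2, -2.1]
gripper_width: 0.63
finger_force: 29.5
t: 11.32
eef_pos: [0.4857, -0.3567, 0.0831]
eef_rot: [0.0, 0.728, 0.686, -0.0]
ft_force: [-0.5, 0.3, -1.7]
gripper_width: 0.63
finger_force: 29.5
```

```bash
python3 -m crank '[{"tx":0,"ty":0,"tz":0.3,"wx":0,"wy":0,"wz":0},{"tx":0,"ty":0,"tz":0.3,"wx":0,"wy":0,"wz":0},{"tx":0,"ty":0,"tz":0.1,"wx":0,"wy":0,"wz":0},{"tx":0,"ty":0,"tz":0,"wx":0,"wy":0,"wz":0}]'
python3 -m crank '[{"tx":0,"ty":0,"tz":0.15,"wx":0,"wy":0,"wz":0},{"tx":0,"ty":0,"tz":0.1,"wx":0,"wy":0,"wz":0},{"tx":0,"ty":0,"tz":0,"wx":0,"wy":0,"wz":0}]'
```

```text
t: 11.65
eef_pos: [0.4852, -0.3566, 0.0755]
eef_rot: [-0.0, 0.728, 0.686, -0.0]
ft_force: [-0.6, -0.0, -1.9]
gripper_width: 0.632
finger_force: 29.5
t: 11.9
eef_pos: [0.4855, -0.3569, 0.0735]
eef_rot: [0.0, 0.728, 0.686, -0.0]
ft_force: [-0.0, 0.8, 0.1]
gripper_width: 0.63
finger_force: 29.7
```

```bash
python3 -m crank '[{"tx":0,"ty":0,"tz":0.1,"wx":0,"wy":0,"wz":0},{"tx":0,"ty":0,"tz":0,"wx":0,"wy":0,"wz":0}]'
python3 -m crank '[{"tx":0,"ty":0,"tz":0,"wx":0,"wy":0,"wz":0},{"tx":0,"ty":0,"tz":0,"wx":0,"wy":0,"wz":0},{"tx":0,"ty":0,"tz":0,"wx":0,"wy":0,"wz":0},{"tx":0,"ty":0,"tz":0,"wx":0,"wy":0,"wz":0},{"tx":0,"ty":0,"tz":0,"wx":0,"wy":0,"wz":0},{"tx":0,"ty":0,"tz":0,"wx":0,"wy":0,"wz":0}]' 0.8
python3 -m crank '[{"tx":0,"ty":0,"tz":-1,"wx":0,"wy":0,"wz":0},{"tx":0,"ty":0,"tz":-1.5,"wx":0,"wy":0,"wz":0},{"tx":0,"ty":0,"tz":-2,"wx":0,"wy":0,"wz":0},{"tx":0,"ty":0,"tz":-2,"wx":0,"wy":0,"wz":0},{"tx":0,"ty":0,"tz":-3,"wx":0,"wy":0,"wz":0},{"tx":0,"ty":0,"tz":-3,"wx":0,"wy":0,"wz":0},{"tx":0,"ty":0,"tz":-3,"wx":0,"wy":0,"wz":0},{"tx":0,"ty":0,"tz":-2,"wx":0,"wy":0,"wz":0},{"tx":0,"ty":0,"tz":0,"wx":0,"wy":0,"wz":0}]'
python3 - <<'E'
from h import *
snap("wrist","w6")
E
```

```text
t: 12.07
eef_pos: [0.4854, -0.3569, 0.0734]
eef_rot: [0.0, 0.728, 0.686, -0.0]
ft_force: [-2.2, 1.2, 7.9]
gripper_width: 0.632
finger_force: 30.3
t: 12.57
eef_pos: [0.4854, -0.3567, 0.0721]
eef_rot: [-0.0, 0.728, 0.686, -0.0]
ft_force: [-0.3, -0.7, 0.5]
gripper_width: 0.896
finger_force: 0.0
t: 13.32
eef_pos: [0.4876, -0.3587, 0.2532]
eef_rot: [0.005, 0.728, 0.686, 0.0]
ft_force: [0.3, -0.5, -0.4]
gripper_width: 0.897
finger_force: 0.0
```

View pics/w6.png

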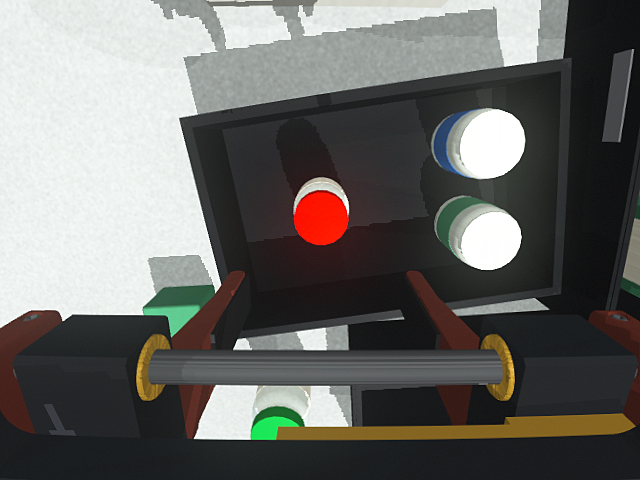

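The jar stands upright in the crate's near half, its lid at (321,217), with the gripper clear above it.

```bash
python3 -c "
from station import sign_off; print(sign_off())"
```

```text
the job is handed in; nothing more can be done
None
```

I slid the right door open to its stop, set the red-lidded jar upright on the floor of the crate's near half, left the other door where it was, and handed the job in at about 13 s; sign-off returned no verdict.

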